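# Set the sharpener's tool rest on the third click

## Task

The tool rest of the bench sharpener has been left at an unknown angle. Push its upright click lever all the way back to the low stop, towards the front of the machine where the tool rest sticks out, then push it the other way, count the clicks and leave it sitting in the third one, without ever running past the third. Only push the handle lightly with the fingertips, do not grip it, and leave the hand tools and other loose things where they lie.

Things in the scene. Friction and masses are not known exactly. Their poses are not given: they have to be found in the camera images.
- sharpener: grey disc sharpening machine, fixed to the bench: 260 mm (its x) by 250 mm (its y), deck at 105 mm; on it a flat 150 mm abrasive disc (upper face at 135 mm) and a steel support bar behind it, up to 171 mm. Origin: centre of its underside. Its -x side is the front (switch, knob, tool rest), roughly facing the robot; its yaw varies. The click lever stands over the deck's front right corner (-x, -y)
- click_lever: the moving part: click lever, shaft and aluminium tool rest (105 by 62 mm plate at the machine's front) in one piece. Origin on the pivot, at x -66, y -93, z 130 mm in the machine's frame; y axis along the pivot axis (the machine's y), z axis up along the lever. A fixed notched steel quadrant stands over the pivot, up to 70 mm above it
- lever_handle (a point): black barrel grip, 20 mm diameter, 52 mm long, on top of the click lever. Point: middle of the barrel, 122 mm from the pivot, at y -105 mm in the machine's frame, 248 to 252 mm above the bench; z axis up along the lever. It swings in the machine's x-z plane, from 15 deg leaning to the front (-x, low stop) to 15 deg to the rear (+x, high stop). A bare 10 mm steel neck runs on 24 mm below the barrel
- rest_angle (a joint): lever angle, rad: 0 at the low stop, growing as the handle goes to the machine's rear (+x), 0.524 at the high stop. A spring roller drops into notches every 0.105 rad (12.8 mm at the handle): notch 0 at the stop, clicks at 0.105, 0.209, 0.314 (third), 0.419, 0.524. Leaving a notch takes about 5 to 7 N at the handle; a little past half-way it snaps into the next and stays. Starts in notch 1 or 2
- gouge: loose bystander, to be left where it is: carving gouge lying on the bench, 260 mm long, wooden handle 30 mm thick; origin near its middle at bench level, x axis towards the blade
- chisel: loose bystander, to be left where it is: wide carving chisel lying on the bench, 250 mm long, wooden handle 30 mm thick; origin near its middle at bench level, x axis towards the blade
- mallet: loose bystander, to be left where it is: round wooden carver's mallet standing on its head, 80 mm diameter, 255 mm tall; origin at the centre of its underside
- oil_bottle: loose bystander, to be left where it is: amber oil bottle, 60 mm diameter, 160 mm tall; origin at the centre of its underside
- scroll_block: loose bystander, to be left where it is: wooden block carved with cloud scrolls, 110 by 50 mm, 88 mm tall; origin at the centre of its underside
- strop: loose bystander, to be left where it is: leather-faced wooden strop paddle lying flat, 295 by 60 mm, 17 mm thick; origin at its underside
- honing_bar: loose bystander, to be left where it is: grey bar of honing compound, 55 by 26 by 18 mm, on the machine's deck behind the lever; origin at the centre of its underside

How it is judged:
On the way, in this order (a step that is already met when the one before it is completed fails the run):
1. the lever has been pushed back to the low stop (within 0.03 rad) (value of joint rest_angle below 0.03 rad), for 0.2 s.
2. the lever sits in the third notch (within 0.03 rad) (value of joint rest_angle between 0.284 and 0.344 rad), for 0.2 s.
At the end, for the whole second after the job is handed in: the lever rests in the third notch from the low stop (joint 0.314 rad, within 0.03), still, and every loose thing is within 30 mm of where it began (all of step 2 and velocity of joint rest_angle between -0.05 and 0.05 rad/s and distance of each of gouge, chisel, mallet, oil_bottle, scroll_block, strop, honing_bar from where it was at the start of the episode below 0.03 m); the robot touches nothing.
It fails at once if the lever ran past the third notch towards the fourth (joint above 0.385 rad) (value of joint rest_angle above 0.385 rad).
It fails at once if the lever handle was gripped or forced (finger force on it above 35 N) (contact force between the fingers and click_lever above 35 N).
It fails at once if a loose bystander was moved or lifted by more than 30 mm (distance of any of gouge, chisel, mallet, oil_bottle, scroll_block, strop, honing_bar from where it was at the start of the episode above 0.03 m).
It also fails if it takes over 61 s, if anything falls off the work surface, if the arm or the gripper's body presses on something with over 40 N, if the wrist force passes 120 N, or if a joint passes its speed limit or range.

## Robot

A 7-joint arm with a two-finger parallel gripper is mounted at the origin on the work surface. World frame = base frame: x ahead of the robot, y to its left, z up, the work surface at z = 0. Lengths are in m, angles in rad, forces in N, time in s.
With the tool pointing down it reaches from about 0.375 to 0.925 m from the base axis. Payload 3.1 kg.
Tool frame: the origin (TCP) lies where the fingers leave the gripper's body, on its centre line; the fingertips stand 73 mm ahead of it and the grasp point (between the pads) lies 54 mm ahead of it; z points along the fingers, y is the direction in which the jaws open and shut (so a half turn about z gives the same grasp; the last joint's range is limited). The gripper opens to 85 mm and grips with 20 to 120 N. Pads are 22 mm wide; open, the fingers measure 114 mm over their backs; the gripper's body (76 mm by 85 mm) begins 54 mm behind the grasp point. The pads swing forward as they close: fully open they stand 13 mm farther back than shut.
Start: joints at [1.212, 0.383, 0.044, 1.598, -0.018, 1.161, -0.05], TCP at [0.168, -0.628, 0.304] pointing down, gripper open.
Joint ranges: [-2.61, 2.61], [-0.41, 2.15], [-1.48, 1.57], [0, 2.5], [-1.57, 4.71], [0.05, 1.97], [-2.85, 2.85]. Speed limits (rad/s): [2.79, 2.79, 3.14, 3.14, 3.14, 3.14, 3.14].

## Interface

Orientations are given as a unit quaternion [x, y, z, w].
In Python, from workcell import ctrl gives the robot as it stands.
- The arm moves only by the tool move_arm, never from a script. Its argument "deltas" is a list of rows, each a list of 6 numbers: the shift along the tool's x, y, z in mm, then the turn, a rotation vector about the tool's x, y, z in rad. In form: [[tx, ty, tz, rx, ry, rz], ...]. A call has 1 to 12 rows; each row shifts and turns the pose as measured when the row begins, along the tool's axes as they then stand; what a row does not reach is not made up. A row lasts 1/8 s, in which the tool goes at most 62.5 mm and 10.7 degrees, less where a joint would pass 70% of its speed; a pose out of reach is approached as far as the arm can. A call with a gripper value outside its range is refused whole. "gripper" is the finger opening in mm, from 0 to 85.4, set as the call begins (left out, the last holds). The fingers move at their own pace and stop on an object; the grip force is fixed at half the most. Time passes only in rows, so rows that do not move let the fingers close. It gives the time, the measured TCP pose, the force and the opening at its end, in the units of the state.
- ctrl.state(): the state, without advancing time (a new reading comes with each control period).
- ctrl.read_camera(name): name is "scene" or "top" or "wrist"; returns (picture, depth): 420x560x3 uint8, red, green, blue; 420x560 float32, m along the optical axis (not along the pixel's ray), 0 where there is no reading.
- ctrl.get_calibration(name): a dict with "mtx" (3x3 intrinsics, pixels), "position" and "rotation" of the camera in the world; the wrist camera has in their place "T_tool_cam" (4x4, takes a point from camera to tool coordinates, whose origin is the TCP and whose axes are the flange's). Camera axes: x right, y up, looking along -z (the intrinsics and any distortion apply to the point x, -y, -z); pixel columns grow to the right and rows downward; lengths in m; the calibration is good to about 2 mm. The wrist camera is an equidistant fisheye: a pixel r from the principal point sees the ray r / f radians off the axis. A picture is of the moment at which its call begins: read the wrist's pose just before it. get_calibration takes no time and is no camera call.
- ctrl.hand_in(): hands the job in, once; it reports no verdict.
The state is a dict: "clock": time; "q": joint angles; "qvel": joint speeds; "joint_efforts": joint torques, N m; "tcp_pos": TCP position; "eef_rot": TCP orientation; "ft_force": force on the tool from outside, world axes, zero at the start; "wrist_torque": the same for the moment, N m; "grip_width": finger opening in m.
Only numpy, scipy, OpenCV 4.12 (cv2) and the standard library are available. Lean on these libraries where they do the work, as an engineer would, in place of code of your own. Each camera call takes 0.05 s, during which the arm holds its last target. There are 200 camera calls.

## Working session

There is one attempt and no reset: what is moved stays moved. The work goes in short steps, Python scripts to look and compute and a tool call to move; the robot and the scene stay as the last step left them, time stands still between calls to the robot, and variables do not carry over. Pictures are saved under pics/ and viewed, about 8 in all and at most 12, crops included, and the job is handed in when it is done.

Besides the shell and the picture viewer there is one more tool, called after "Request:" by a JSON object that holds its "method" and its "body". move_arm: Moves the arm, as the interface text tells. Its arguments: {"type":"object","properties":{"deltas":{"type":"array","items":{"type":"array","items":{"type":"number"}}},"gripper":{"type":"number"}},"required":["deltas"]}

```bash
ls; mkdir -p pics; cat > h.py <<'E'
import numpy as np, cv2
from workcell import ctrl
from scipy.spatial.transform import Rotation as R
def cloud(name):
    im,d=ctrl.read_camera(name); c=ctrl.get_calibration(name); K=np.array(c["mtx"])
    v,u=np.mgrid[:d.shape[0],:d.shape[1]]
    p=np.stack([(u-K[0,2])/K[0,0]*d,-(v-K[1,2])/K[1,1]*d,-d],-1)
    rot=np.array(c["rotation"]); rot=rot if rot.shape==(3,3) else R.from_quat(rot).as_matrix()
    P=p@rot.T+np.array(c["position"]); P[d==0]=np.nan
    return im,d,P
E
python3 - <<'E'
from h import *
print(ctrl.state())
for n in("scene","top"):
    im,d,P=cloud(n); c=ctrl.get_calibration(n); print(n,c)
    cv2.imwrite(f"pics/{n}0.png",im[...,::-1]); np.savez(f"{n}0.npz",im=im,P=P)
E
```

```text
pics
{'clock': 0.0, 'q': array([ 1.21219266,  0.38381683,  0.04383926,  1.59958143, -0.01787726,
        1.16119154, -0.04993712]), 'qvel': array([ 1.08561944e-03, -9.66971100e-04, -5.15487314e-04,  8.43429676e-05,
        8.01320332e-04,  4.93974400e-05, -5.08642181e-04]), 'joint_efforts': array([ 3.13086675e-04, -4.33455598e+01,  1.02420956e+00, -2.49512887e+01,
        1.05952521e-02,  1.14056040e-02,  8.12601485e-06]), 'tcp_pos': array([ 0.16740906, -0.62729283,  0.30249529]), 'eef_rot': array([ 9.91505846e-01,  1.30055608e-01, -2.49332003e-04, -1.27831355e-03]), 'ft_force': array([ 0.47959302, -0.76492468,  0.46899871]), 'wrist_torque': array([-0.04597894,  0.01036398, -0.00356582]), 'grip_width': 0.08523501341298743}
scene {'mtx': array([[403.92810369,   0.        , 275.25422703],
       [  0.        , 403.92810369, 203.52238647],
       [  0.        ,   0.        ,   1.        ]]), 'position': array([0.98806378, 0.59394655, 1.08863487]), 'rotation': array([0.10418937, 0.31559568, 0.90168741, 0.27659312])}
top {'mtx': array([[444.27986124,   0.        , 280.38071333],
       [  0.        , 444.27986124, 210.97743123],
       [  0.        ,   0.        ,   1.        ]]), 'position': array([0.43843106, 0.01540639, 1.54231341]), 'rotation': array([-0.02937354,  0.03957058,  0.70763011, -0.70486239])}
```

View pics/scene0.png

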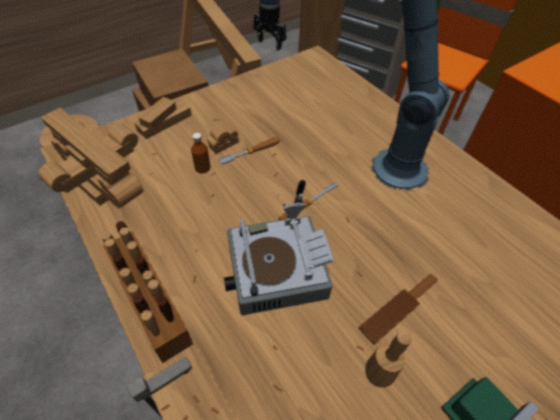

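View pics/top0.png

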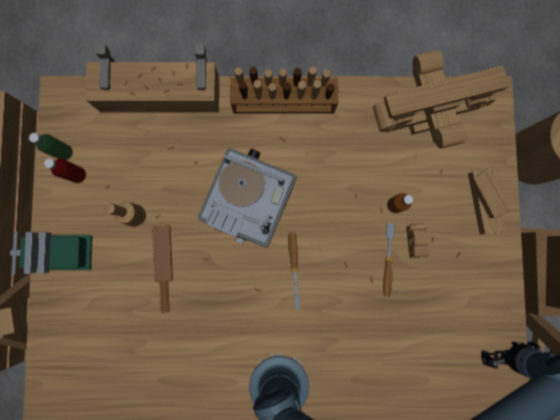

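The scene view shows the machine at about (280,262) with the black handle at (300,187). In the top view the machine is centred near (247,198), with the lever near (266,228) and the gouge just below it at (294,265). Next I'll measure the yaw and the handle position.

```bash
python3 - <<'E'
from h import *
for n in("top","scene"):
    a=np.load(n+"0.npz"); P=a["P"]; im=a["im"]
    with np.errstate(all='ignore'):
        z=P[...,2]; near=(abs(P[...,0]-0.5)<.3)&(abs(P[...,1]-0.1)<.3)
        m=(z>.085)&(z<.125)&near
        k=(m*255).astype(np.uint8); N,l,s,_=cv2.connectedComponentsWithStats(k); i=1+s[1:,4].argmax()
        m=l==i
        Q=(P[m][:,:2]*1000).astype(np.float32); r=cv2.minAreaRect(Q); print(n,r,np.median(P[m][:,2]),m.sum())
        print(cv2.boxPoints(r).round())
        h=near&(z>.19)&(z<.3); v,u=np.nonzero(h)
        for j in range(0,len(u),max(1,len(u)//40)): print(u[j],v[j],im[v[j],u[j]],P[v[j],u[j]].round(3))
        cv2.imwrite(f"pics/c_{n}.png",cv2.resize(im[140:260,190:310] if n=="top" else im[160:320,210:350],None,fx=4.5,fy=3.7 if n=="scene" else 4.5,interpolation=cv2.INTER_CUBIC)[...,::-1])
E
```

```text
top ((629.7319946289062, 103.20236206054688), (250.0748291015625, 259.5556335449219), 67.22673034667969) 0.10303041666220247 3038
[[462.  38.]
 [701. -62.]
 [798. 168.]
 [558. 269.]]
268 214 [124 130 140] [0.561 0.033 0.193]
268 215 [114 120 128] [0.558 0.033 0.194]
266 216 [122 129 138] [0.555 0.039 0.194]
269 216 [ 88  93 100] [0.555 0.03  0.192]
266 217 [119 124 134] [0.552 0.04  0.193]
268 217 [100 105 112] [0.552 0.033 0.195]
270 217 [65 69 75] [0.552 0.027 0.195]
272 217 [102 108 116] [0.552 0.021 0.198]
267 218 [112 119 124] [0.549 0.036 0.199]
271 218 [77 82 87] [0.549 0.024 0.194]
266 219 [111 118 123] [0.546 0.04  0.192]
268 219 [100 106 112] [0.546 0.033 0.195]
266 220 [104 109 116] [0.543 0.039 0.195]
268 220 [ 99 104 111] [0.542 0.033 0.2  ]
265 221 [110 114 122] [0.539 0.042 0.2  ]
267 221 [ 94  99 105] [0.54  0.036 0.195]
265 222 [102 107 114] [0.537 0.043 0.193]
267 222 [85 90 95] [0.537 0.036 0.194]
265 223 [101 107 113] [0.533 0.042 0.198]
263 224 [88 93 99] [0.529 0.048 0.214]
265 224 [ 99 105 111] [0.53  0.042 0.2  ]
262 225 [81 85 90] [0.526 0.051 0.223]
264 225 
[... 2436 characters left out ...]
 0.054 0.219]
299 201 [33 34 33] [0.524 0.053 0.22 ]
296 202 [65 67 69] [0.522 0.038 0.198]
302 202 [78 68 59] [0.505 0.044 0.194]
298 203 [ 98 100 104] [0.524 0.05  0.208]
283 204 [119  96  71] [0.553 0.019 0.191]
293 204 [125 123 122] [0.535 0.041 0.201]
299 204 [ 96  98 101] [0.52  0.05  0.201]
284 205 [96 89 87] [0.555 0.025 0.195]
290 205 [123 123 122] [0.542 0.036 0.197]
296 205 [ 96  99 101] [0.53  0.049 0.202]
302 205 [87 89 92] [0.514 0.055 0.198]
286 206 [124 126 129] [0.553 0.033 0.197]
292 206 [83 86 88] [0.54  0.043 0.199]
298 206 [67 70 70] [0.522 0.049 0.192]
286 207 [108 112 116] [0.554 0.034 0.194]
292 207 [61 61 63] [0.539 0.043 0.193]
288 208 [63 63 63] [0.551 0.04  0.195]
```

The machine is centred at (0.630, 0.103) with yaw about -22.5°, and the lever is in notch 1. I'll straddle the barrel with the jaws open along the machine's x and push with one finger in each direction. First I lift and travel.

Request:
{"method": "move_arm", "body": {"deltas": [[0,0,-40,0,0,0],[0,0,-40,0,0,0],[0,0,-40,0,0,0],[25,-28,0,0,0,0],[25,-28,0,0,0,0],[25,-28,0,0,0,0],[25,-28,0,0,0,0],[25,-28,0,0,0,0],[25,-28,0,0,0,0],[25,-28,0,0,0,0],[25,-28,0,0,0,0]], "gripper": 60}}

```text
clock: 1.48
tcp_pos: [0.3034, -0.3515, 0.4199]
eef_rot: [0.992, 0.126, -0.003, -0.008]
ft_force: [0.8, 0.3, -1.2]
grip_width: 0.06
```

```bash
cat >> h.py <<'E'
C=np.array([.6297,.1027]); YAW=np.radians(-22.5); c_,s_=np.cos(YAW),np.sin(YAW); M=np.array([[c_,-s_],[s_,c_]])
def rep(tx=None,ty=-105,tz=300):
    "TCP in machine frame (mm), tool-frame delta to target"
    s=ctrl.state(); p=s["tcp_pos"]; r=R.from_quat(s["eef_rot"]); m=M.T@(p[:2]-C)*1000
    g=np.c_[[[c_,s_,0],[-s_,c_,0],[0,0,1]]]; f=np.array([[c_,s_,0],[-s_,c_,0],[0,0,1]])@s["ft_force"]
    print("t",round(s["clock"],2),"mach",m.round(1),"z",(p[2]*1000).round(1),"F_mach",f.round(1),"w",round(s["grip_width"]*1000,1))
    yd=np.array([c_,s_,0]); xd=np.array([-s_,c_,0]); Rt=np.c_[xd,yd,[0,0,-1]]
    print("turn",(r.inv()*R.from_matrix(Rt)).as_rotvec().round(3))
    if tx is not None:
        w=np.r_[M@np.array([tx,ty])/1000+C,tz/1000]
        print("delta tool mm",(r.inv().apply(w-p)*1000).round(1))
E
python3 -c "
from h import *
rep(-85,-105,420)"
```

```text
t 1.48 mach [-127.7 -544.5] z 419.9 F_mach [ 0.6  0.5 -1.2] w 60.0
turn [-0.017 -0.004 -0.925]
delta tool mm [ 298.7 -325.2    4. ]
```

Request:
{"method": "move_arm", "body": {"deltas": [[27,-30,0,0,0,0],[27,-30,0,0,0,0],[27,-30,0,0,0,0],[27,-30,0,0,0,0],[27,-30,0,0,0,0],[27,-30,0,0,0,0],[27,-30,0,0,0,0],[27,-30,0,0,0,0],[27,-30,0,0,0,0],[27,-30,0,0,0,0],[27,-25,0,0,0,0]]}}

```text
clock: 2.85
tcp_pos: [0.5109, 0.0518, 0.4186]
eef_rot: [0.992, 0.126, -0.007, -0.009]
ft_force: [1.1, -0.5, 0.2]
grip_width: 0.0601
```

Request:
{"method": "move_arm", "body": {"deltas": [[0,0,0,-0.004,0,-0.13],[0,0,0,-0.004,0,-0.13],[0,0,0,-0.004,0,-0.13],[0,0,0,-0.004,0,-0.13],[0,0,0,0,0,-0.13],[0,0,0,0,0,-0.13],[0,0,0,0,0,-0.14],[0,0,0,0,0,0]]}}

```text
clock: 3.85
tcp_pos: [0.5087, 0.0562, 0.4135]
eef_rot: [0.823, 0.569, -0.006, -0.006]
ft_force: [-0.1, 1.2, 0.7]
grip_width: 0.0601
```

```bash
python3 -c "
from h import *
rep(-85,-105,420)"
```

```text
t 3.85 mach [-94.  -89.3] z 413.5 F_mach [-0.5  1.1  0.7] w 60.1
turn [-0.018  0.004  0.032]
delta tool mm [-16.    8.3  -6.6]
```

Request:
{"method": "move_arm", "body": {"deltas": [[-8,4,0,-0.009,0.002,0.016],[-8,4,0,-0.009,0.002,0.016],[0,0,10,0,0,0],[0,0,0,0,0,0]]}}

```text
clock: 4.35
tcp_pos: [0.51, 0.0361, 0.402]
eef_rot: [0.834, 0.552, -0.0, 0.0]
ft_force: [-0.9, 0.5, 0.1]
grip_width: 0.06
```

```bash
python3 -c "
from h import *
rep(-85,-105,302)
im,d=ctrl.read_camera('wrist'); cv2.imwrite('pics/w1.png',im[...,::-1])
c=ctrl.get_calibration('wrist'); print(c)"
```

```text
t 4.35 mach [ -85.1 -107.3] z 402.0 F_mach [-1.   0.1  0.1] w 60.0
turn [ 0.     0.001 -0.008]
delta tool mm [  2.4   0.  100. ]
{'mtx': array([[325.1922621 ,   0.        , 283.4729732 ],
       [  0.        , 325.1922621 , 206.12799265],
       [  0.        ,   0.        ,   1.        ]]), 'T_tool_cam': array([[-9.16286642e-04,  9.64568765e-01,  2.63829978e-01,
         6.58352608e-02],
       [ 9.99999507e-01,  7.83035661e-04,  6.10220455e-04,
         1.85822540e-03],
       [ 3.82011309e-04,  2.63830407e-01, -9.64569007e-01,
        -7.08985541e-02],
       [ 0.00000000e+00,  0.00000000e+00,  0.00000000e+00,
         1.00000000e+00]])}
```

View pics/w1.png

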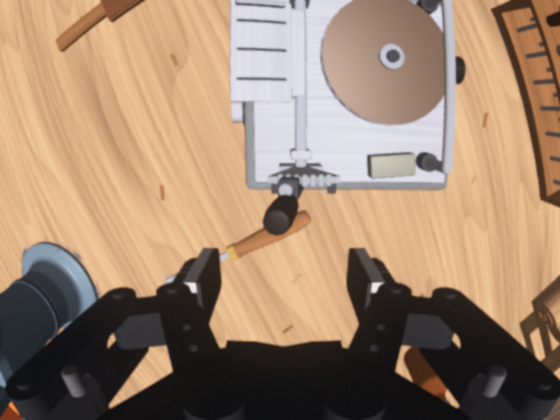

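The wrist view shows the handle top at (278,219), centred between the two fingers at x of about 218 and 350. The gouge lies below and clear of them. I'll descend now.

Request:
{"method": "move_arm", "body": {"deltas": [[2,0,20,0,0,0],[1,0,20,0,0,0],[0,0,20,0,0,0],[0,0,20,0,0,0],[0,0,15,0,0,0],[0,0,5,0,0,0],[0,0,0,0,0,0]]}}

```text
clock: 5.28
tcp_pos: [0.5136, 0.0409, 0.3015]
eef_rot: [0.833, 0.553, 0.003, 0.002]
ft_force: [0.0, -0.2, 0.1]
grip_width: 0.0601
```

```bash
python3 -c "
from h import *
rep(-85,-105,302)"
```

```text
t 5.28 mach [ -83.6 -101.5] z 301.5 F_mach [ 0.1 -0.2  0.1] w 60.1
turn [ 0.006 -0.003 -0.007]
delta tool mm [-3.5 -1.4 -0.5]
```

Request:
{"method": "move_arm", "body": {"deltas": [[-2,-4,0,-0.003,0,0],[-1,-4,0,-0.003,0,0],[0,-4,0,0,0,0],[0,-3,0,0,0,0],[0,-3,0,0,0,0],[0,0,0,0,0,0]]}}

```text
clock: 6.02
tcp_pos: [0.4956, 0.0459, 0.3037]
eef_rot: [0.833, 0.553, 0.006, 0.006]
ft_force: [0.5, 0.5, -0.6]
grip_width: 0.06
```

```bash
python3 -c "
from h import *
rep(-114,-105,302)"
```

```text
t 6.03 mach [-102.2 -103.8] z 303.7 F_mach [ 0.3  0.7 -0.6] w 60.0
turn [ 0.016 -0.004 -0.007]
delta tool mm [ -1.3 -11.8   1.5]
```

Request:
{"method": "move_arm", "body": {"deltas": [[0,-1,0,0.008,-0.002,-0.003],[0,-2,0.5,0.008,-0.002,-0.003],[0,-2,0.5,0,0,0],[0,-2,0,0,0,0]]}}

```text
clock: 6.52
tcp_pos: [0.4923, 0.0471, 0.3037]
eef_rot: [0.832, 0.555, 0.003, 0.003]
ft_force: [5.3, -2.3, -2.6]
grip_width: 0.0599
```

```bash
python3 -c "
from h import *
rep(-114,-105,302)"
```

```text
t 6.53 mach [-105.7 -104. ] z 303.7 F_mach [ 5.8 -0.1 -2.6] w 59.9
turn [ 0.008 -0.002 -0.002]
delta tool mm [-1.  -8.3  1.7]
```

Contact is made, with 5.8 N along machine x. I'll keep pushing gently.

Request:
{"method": "move_arm", "body": {"deltas": [[0,-2.5,0.5,0.004,0,0],[0,-2.5,0.5,0.004,0,0],[0,-2,0,0,0,0]]}}

```text
clock: 6.9
tcp_pos: [0.4903, 0.0475, 0.3038]
eef_rot: [0.833, 0.554, 0.006, 0.003]
ft_force: [5.6, -2.1, -2.2]
grip_width: 0.0603
```

```bash
python3 -c "
from h import *
rep(-114,-105,302)"
```

```text
t 6.9 mach [-107.6 -104.3] z 303.8 F_mach [ 6.   0.2 -2.2] w 60.3
turn [ 0.013 -0.007 -0.004]
delta tool mm [-0.7 -6.4  1.7]
```

Request:
{"method": "move_arm", "body": {"deltas": [[0,-3.5,1,0.008,0,0],[0,-3.5,1,0.004,0,0],[0,-3,0,0,0,0]]}}

```text
clock: 7.28
tcp_pos: [0.4824, 0.0507, 0.3022]
eef_rot: [0.833, 0.554, 0.005, -0.0]
ft_force: [10.1, -3.4, -4.4]
grip_width: 0.0604
```

```bash
python3 -c "
from h import *
rep(-114,-105,302)"
```

```text
t 7.28 mach [-116.2 -104.4] z 302.2 F_mach [10.6  0.7 -4.4] w 60.4
turn [ 0.005 -0.008 -0.005]
delta tool mm [-0.6  2.2  0.2]
```

Request:
{"method": "move_arm", "body": {"deltas": [[0,-3,0,0,0,0],[0,-3,0,0,0,0]]}}

```text
clock: 7.52
tcp_pos: [0.4812, 0.0507, 0.3034]
eef_rot: [0.833, 0.553, 0.01, 0.004]
ft_force: [7.3, -2.8, -2.7]
grip_width: 0.0602
```

```bash
python3 -c "
from h import *
rep(-114,-105,302)
im,d=ctrl.read_camera('wrist'); cv2.imwrite('pics/w2.png',im[...,::-1])"
```

```text
t 7.53 mach [-117.3 -104.9] z 303.4 F_mach [ 7.9  0.2 -2.7] w 60.2
turn [ 0.018 -0.012 -0.006]
delta tool mm [-0.1  3.3  1.4]
```

View pics/w2.png

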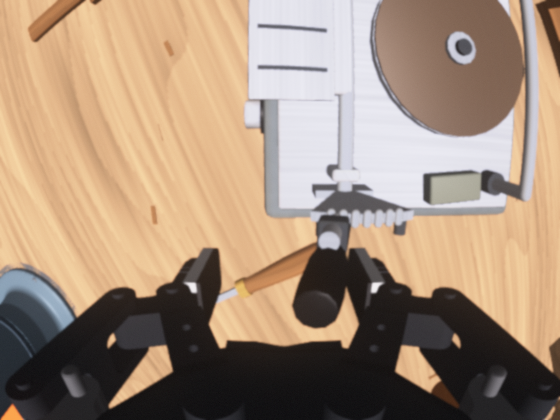

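The view shows the lever neck at (330,238), at the front end of the quadrant, with the rear finger against the barrel. I'll push a bit harder to confirm this is the stop.

Request:
{"method": "move_arm", "body": {"deltas": [[0,-5,1,0.01,0,0],[0,-5,1,0.01,0,0],[0,-5,0,0.005,0,0]]}}

```text
clock: 7.95
tcp_pos: [0.4795, 0.0504, 0.305]
eef_rot: [0.834, 0.551, 0.017, 0.006]
ft_force: [10.0, -3.2, -4.4]
grip_width: 0.0601
```

```bash
python3 -c "
from h import *
rep(-114,-105,302)"
```

```text
t 7.95 mach [-118.8 -105.8] z 305.0 F_mach [10.5  0.9 -4.4] w 60.1
turn [ 0.029 -0.022 -0.01 ]
delta tool mm [0.8 4.7 3.2]
```

The tool tilts but the tip stays put, so the lever is on the stop. I'll back off, correct the tilt and measure the lever angle.

Request:
{"method": "move_arm", "body": {"deltas": [[0,5,1,0.01,-0.008,-0.003],[0,5,1,0.01,-0.008,-0.003],[0,3,1,0.008,-0.006,-0.003],[0,0,0,0,0,0]]}}

```text
clock: 8.45
tcp_pos: [0.4893, 0.0463, 0.3007]
eef_rot: [0.831, 0.556, -0.004, -0.002]
ft_force: [-0.4, -0.7, -0.2]
grip_width: 0.0601
```

```bash
cat >> h.py <<'E'
def lever(fn=None):
    im,d,P=cloud("scene")
    with np.errstate(all='ignore'):
        q=((P[...,:2]-C)@M)*1000; z=P[...,2]*1000
        m=(im.max(-1)<60)&(z>228)&(z<285)&(abs(q[...,1]+105)<18)&(abs(q[...,0]+66)<60)
    x=q[...,0][m]; zz=z[m]
    print("dark pts",m.sum(),"x med",np.median(x).round(1),"z med",np.median(zz).round(1),"angle",(np.median(np.arctan2(x+66,zz-130))+np.radians(15)).round(3))
    if fn:
        cv2.imwrite(fn,cv2.resize(im[150:250,240:360],None,fx=5,fy=5,interpolation=cv2.INTER_CUBIC)[...,::-1])
E
python3 -c "
from h import *
rep(-105,-105,302); lever('pics/s1.png')
a=np.load('scene0.npz'); cloud=None
import h
h.cloud=lambda n:(a['im'],None,a['P']); h.lever()"
```

```text
t 8.45 mach [-108.1 -105.8] z 300.7 F_mach [-0.1 -0.8 -0.2] w 60.1
turn [-0.008  0.003  0.   ]
delta tool mm [ 0.8  3.1 -1.3]
dark pts 122 x med -89.5 z med 262.5 angle 0.064
dark pts 76 x med -82.6 z med 260.9 angle 0.136
```

View pics/s1.png

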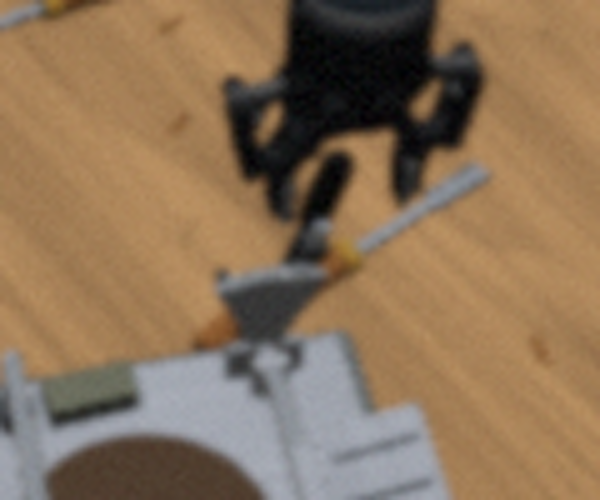

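The ray through the handle top in w2 gives a lever angle of about 0.005 rad, so it is at the low stop. In the scene crop the barrel stands free between the fingers. The scene depth mask also picks up finger pixels, so I won't use its number. Now the forward push with the front finger, which should touch at about TCP -83.

Request:
{"method": "move_arm", "body": {"deltas": [[0,5,0,-0.004,0,0],[0,5,0,-0.004,0,0],[0,5,0,0,0,0],[0,4,0,0,0,0],[0,3,0,0,0,0],[0,0,0,0,0,0]]}}

```text
clock: 9.25
tcp_pos: [0.5106, 0.0375, 0.3006]
eef_rot: [0.831, 0.556, -0.001, 0.001]
ft_force: [-0.2, 0.8, 0.2]
grip_width: 0.0599
```

```bash
python3 -c "
from h import *
rep(-83,-105,302)"
```

```text
t 9.25 mach [ -85.1 -105.8] z 300.6 F_mach [-0.5  0.7  0.2] w 59.9
turn [0.    0.004 0.   ]
delta tool mm [ 0.8  2.1 -1.4]
```

Request:
{"method": "move_arm", "body": {"deltas": [[0,2,0,0,0,0],[0,2.5,0,0,0,0],[0,3,0,0,0,0]]}}

```text
clock: 9.62
tcp_pos: [0.5134, 0.0369, 0.2993]
eef_rot: [0.831, 0.557, -0.006, -0.003]
ft_force: [-7.1, 2.4, 2.5]
grip_width: 0.0601
```

```bash
python3 -c "
from h import *
rep(-83,-105,302)"
```

```text
t 9.62 mach [ -82.3 -105.3] z 299.3 F_mach [-7.5 -0.5  2.5] w 60.1
turn [-0.011  0.007  0.003]
delta tool mm [ 0.3 -0.7 -2.7]
```

Request:
{"method": "move_arm", "body": {"deltas": [[0,3.5,-1,-0.008,0.003,0],[0,3.5,-1,-0.006,0.002,0]]}}

```text
clock: 9.88
tcp_pos: [0.5157, 0.0362, 0.2997]
eef_rot: [0.83, 0.558, -0.005, -0.002]
ft_force: [-6.1, 1.3, 1.8]
grip_width: 0.0603
```

```bash
python3 -c "
from h import *
rep(-83,-105,302)"
```

```text
t 9.88 mach [ -79.9 -105. ] z 299.7 F_mach [-6.1 -1.2  1.8] w 60.3
turn [-0.008  0.006  0.006]
delta tool mm [ 0.  -3.1 -2.2]
```

Request:
{"method": "move_arm", "body": {"deltas": [[0,3.5,-1,-0.006,0.003,0.003],[0,3.5,-1,-0.006,0.003,0.003]]}}

```text
clock: 10.12
tcp_pos: [0.5221, 0.0337, 0.3014]
eef_rot: [0.831, 0.556, 0.001, 0.002]
ft_force: [0.3, -0.0, 0.0]
grip_width: 0.06
```

```bash
python3 -c "
from h import *
rep(-83,-105,302)"
```

```text
t 10.12 mach [ -73.1 -104.9] z 301.4 F_mach [0.3 0.1 0. ] w 60.0
turn [0.004 0.001 0.001]
delta tool mm [-0.1 -9.9 -0.6]
```

Click 1: the force dropped to zero. Next notch.

Request:
{"method": "move_arm", "body": {"deltas": [[0,3,0,0,0,0],[0,3,0,0,0,0],[0,3,0,0,0,0],[0,3,-1,-0.004,0,0]]}}

```text
clock: 10.62
tcp_pos: [0.5313, 0.0302, 0.3022]
eef_rot: [0.831, 0.556, -0.001, 0.001]
ft_force: [-2.5, 1.2, 0.3]
grip_width: 0.06
```

```bash
python3 -c "
from h import *
rep(-61,-105,302)"
```

```text
t 10.62 mach [ -63.1 -104.6] z 302.2 F_mach [-2.8  0.2  0.3] w 60.0
turn [-0.     0.003  0.001]
delta tool mm [-0.4  2.1  0.2]
```

Request:
{"method": "move_arm", "body": {"deltas": [[0,3,-0.5,-0.004,0,0]]}}

```text
clock: 10.75
tcp_pos: [0.5349, 0.0287, 0.3028]
eef_rot: [0.831, 0.556, 0.001, 0.003]
ft_force: [-0.0, -0.6, -0.0]
grip_width: 0.0602
```

```bash
python3 -c "
from h import *
rep(-61,-105,302)"
```

```text
t 10.75 mach [ -59.3 -104.6] z 302.8 F_mach [ 0.2 -0.6 -0. ] w 60.2
turn [0.006 0.002 0.001]
delta tool mm [-0.4 -1.7  0.8]
```

```bash
cat >> h.py <<'E'
def ray(u,v,rho=.148):
    "handle-top pixel in wrist image -> lever angle"
    s=ctrl.state(); c=ctrl.get_calibration('wrist'); K=c['mtx']; T=c['T_tool_cam']
    a=np.array([u-K[0,2],v-K[1,2]]); r=np.hypot(*a); th=r/K[0,0]
    d=T[:3,:3]@np.array([np.sin(th)*a[0]/r,-np.sin(th)*a[1]/r,-np.cos(th)])
    Rr=R.from_quat(s['eef_rot']); o=Rr.apply(T[:3,3])+s['tcp_pos']; d=Rr.apply(d); an=0
    for _ in range(5):
        z=.130+rho*np.cos(an); p=o+d*(z-o[2])/d[2]; m=M.T@(p[:2]-C)*1000; an=np.arcsin((m[0]+66)/rho/1000)
    print("top",m.round(1),"angle",(an+np.radians(15)).round(3))
E
python3 -c "
from h import *
im,d=ctrl.read_camera('wrist'); cv2.imwrite('pics/w3.png',im[...,::-1])"
```

```text
(no output)
```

View pics/w3.png

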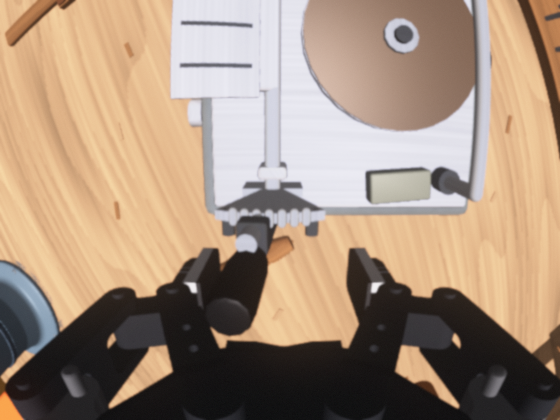

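The handle top is at (230,314), next to the front finger's pad, and the lever stands just front of the quadrant's middle.

```bash
python3 -c "
from h import *
rep(-50,-105,302); ray(230,314)"
```

```text
t 10.8 mach [ -58.6 -104.7] z 303.0 F_mach [-0.   0.3 -0.7] w 60.1
turn [0.007 0.002 0.   ]
delta tool mm [-0.3  8.6  1.1]
top [ -75.6 -104.9] angle 0.197
```

Request:
{"method": "move_arm", "body": {"deltas": [[0,3,0,-0.003,0,0],[0,3,0,0,0,0]]}}

```text
clock: 11.05
tcp_pos: [0.541, 0.0261, 0.3032]
eef_rot: [0.832, 0.555, 0.002, 0.004]
ft_force: [-6.7, 2.9, 3.9]
grip_width: 0.0601
```

```bash
python3 -c "
from h import *
rep(-50,-105,302)"
```

```text
t 11.05 mach [ -52.6 -104.8] z 303.2 F_mach [-7.3  0.1  3.9] w 60.1
turn [ 0.008  0.002 -0.   ]
delta tool mm [-0.2  2.6  1.3]
```

The camera gives 0.197 rad, so notch 2 is confirmed, and the force is now building. I'll push on to the third one row at a time.

Request:
{"method": "move_arm", "body": {"deltas": [[0,3,0,0,0,0],[0,3,0,0,0,0]]}}

```text
clock: 11.3
tcp_pos: [0.545, 0.0246, 0.3032]
eef_rot: [0.831, 0.556, -0.001, 0.002]
ft_force: [-2.7, -0.2, 1.0]
grip_width: 0.0599
```

```bash
python3 -c "
from h import *
rep(-46,-105,302)"
```

```text
t 11.3 mach [ -48.4 -104.5] z 303.2 F_mach [-2.4 -1.2  1. ] w 59.9
turn [0.003 0.004 0.001]
delta tool mm [-0.5  2.4  1.2]
```

Request:
{"method": "move_arm", "body": {"deltas": [[0,2.5,0,0,0,0]]}}

```text
clock: 11.42
tcp_pos: [0.5481, 0.0234, 0.3034]
eef_rot: [0.831, 0.556, -0.0, 0.003]
ft_force: [0.3, 0.7, 1.5]
grip_width: 0.0598
```

```bash
python3 -c "
from h import *
rep(-46,-105,302)
im,d=ctrl.read_camera('wrist'); cv2.imwrite('pics/w4.png',im[...,::-1])"
```

```text
t 11.43 mach [ -45.1 -104.5] z 303.4 F_mach [0.  0.7 1.5] w 59.8
turn [0.005 0.003 0.001]
delta tool mm [-0.5 -0.9  1.4]
```

View pics/w4.png

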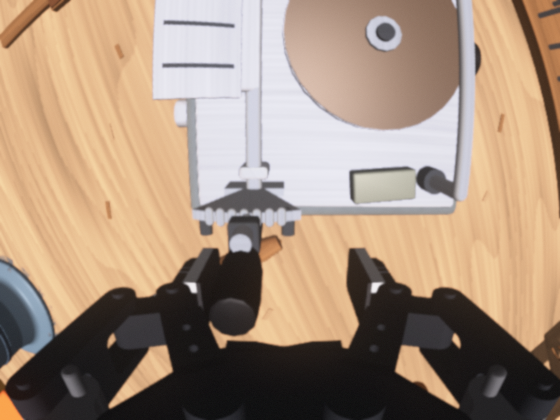

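The handle top is now at (233,316), and the force is back to 0. I'll compute the angle, back the finger off and lift straight up.

```bash
python3 -c "
from h import *
ray(233,316)"
```

```text
top [ -60.5 -105.9] angle 0.299
```

Request:
{"method": "move_arm", "body": {"deltas": [[0,-5,0,0,0,0],[0,-5,0,0,0,0],[0,-3,0,0,0,0],[0,0,0,0,0,0]]}}

```text
clock: 11.98
tcp_pos: [0.5369, 0.0275, 0.3035]
eef_rot: [0.832, 0.555, 0.002, 0.004]
ft_force: [-0.5, 0.1, -0.2]
grip_width: 0.0598
```

```bash
python3 -c "
from h import *
rep(-60,-105,302)"
```

```text
t 11.97 mach [ -57. -105.] z 303.5 F_mach [-0.5 -0.1 -0.2] w 59.8
turn [ 0.009  0.002 -0.001]
delta tool mm [ 0.  -3.   1.5]
```

Request:
{"method": "move_arm", "body": {"deltas": [[0,0,-15,0,0,0],[0,0,-25,0,0,0],[0,0,-30,0,0,0],[0,0,-30,0,0,0],[0,0,-20,0,0,0],[0,0,0,0,0,0],[0,0,0,0,0,0]]}}

```text
clock: 12.85
tcp_pos: [0.5366, 0.0287, 0.4327]
eef_rot: [0.831, 0.556, 0.004, 0.006]
ft_force: [-0.2, -0.4, -0.1]
grip_width: 0.06
```

```bash
python3 -c "
from h import *
rep(-60,-105,302); lever()
im,d=ctrl.read_camera('wrist'); cv2.imwrite('pics/w5.png',im[...,::-1])"
```

```text
t 12.85 mach [ -57.7 -104. ] z 432.7 F_mach [-0.  -0.4 -0.1] w 60.0
turn [ 0.015 -0.     0.   ]
delta tool mm [ -1.   -4.3 130.6]
dark pts 71 x med -57.6 z med 265.5 angle 0.322
```

View pics/w5.png

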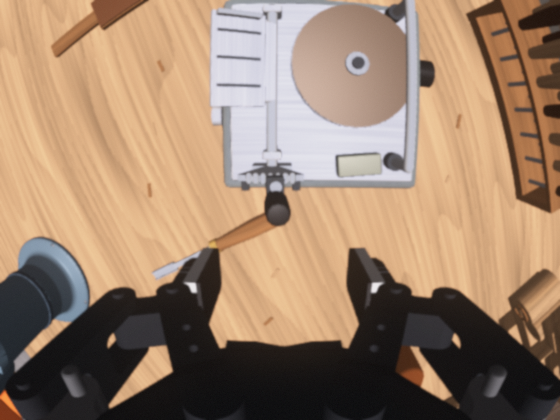

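The lever stands almost upright with its top at (277,211), and it is clear of the hand. The gouge and the honing bar have not been touched. One last numeric check, then hand in.

```bash
python3 -c "
from h import *
ray(277,211); s=ctrl.state(); print(abs(s['qvel']).max(), s['ft_force'])
print(ctrl.hand_in())"
```

```text
top [ -58.5 -103.4] angle 0.312
0.008055584399169822 [-0.10416525 -0.62295894  0.17678879]
the job is handed in; nothing more can be done
None
```

I pushed the lever from notch 1 back to the low stop, then forward through three clicks, and handed the job in with it in the third notch. hand_in gives no verdict, so these are my own checks:

- **Low stop:** the wrist camera put the lever at about 0.005 rad. The fingertip also stopped moving while the push force held at around 10 N.
- **Clicks:** the force rose and then fell back to zero at each of the three clicks. I measured the angle after the second (0.197 rad) and after the third (0.299 rad).
- **Final position:** after backing off and lifting clear, the wrist camera read 0.312 rad and the scene camera 0.322 rad, against a target of 0.314.
- **Force:** the highest wrist force along the push direction in my readings was about 11 N, against the 35 N limit. I straddled the handle with the jaws 60 mm apart and never gripped it.
- **Loose things:** nothing looked disturbed in the wrist views, but I didn't measure their final positions.

One check disagreed: at the low stop the scene camera's depth reading gave 0.064 rad. The rear finger beside the barrel was being picked up by the mask, so I went by the wrist camera.

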